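Park the dowel tray behind the lip

TASK

Put the dowel tray, the plywood tray with the red pull, away in the cork-floored parking bay on the bench: raise its leading edge by the pull, rest it over the bay's dark lip with the rear edge still on the bench and let go, then push the tray on until all of it lies flat on the bay's floor behind the lip, roughly square to the lip. Do not carry the tray through the air or tip it steeply, and leave the tray with the blue pull where it is.

Things in the scene. Friction and masses are not known exactly. Their poses are not given: they have to be found in the camera images.
- bay: Fixed bay, open at both sides. Origin: middle of its lip's near face, bench level; x level into the bay (the push direction, roughly world +y), y along the lip (+-180 mm), z up. Dark wooden lip x = 0 to 16 mm, 14 mm high, rounded; cork floor 6 mm high, x = 16 to 226 mm; then a fence 50 mm high.
- red_tray: Tray to move: open plywood tray of dowels (fixed, below the rim) with a red pull, 0.6 kg, 150 (x) x 110 (y) mm, walls 45 mm high, 7 mm thick. Origin: centre of underside; x to the leading end (with the pull), z up. It starts 15 to 55 mm before the lip, facing it within 6 degrees, left or right of the blue tray; the bay straight ahead is free.
- red_tray_pull (a point): Centre of the red pull: round grip 16 mm thick, 92 mm long, along the tray's y, turning freely between two 7 mm red cheeks (tops 88 mm above the underside). 75 mm above the underside, 18 mm behind the leading face. Pinch it from above, fingers fore and aft; raised, the tray pivots on its rear edge.
- red_tray_front (a point): Middle of the red tray's lower leading edge (underside, x = +75 mm). Set over the lip and let go, the tray keeps its rear edge on the bench while this edge is 20 to 55 mm beyond the lip's near face; much farther and it seesaws forward.
- red_tray_rear (a point): Middle of the red tray's lower rear edge (x = -75 mm); the flat rear wall, 45 mm high, rises from here and is the face to push.
- blue_tray: Bystander to leave alone: tray of the same size and build, same frame, with a blue pull, holding steel bolts. The trays' centres are about 150 mm apart across the push direction.

How it is judged:
By the outcome, as a careful person would: the job done as asked, in the order asked, and still so for the second after the job is handed in, with the robot touching nothing.
It also fails if it takes over 48 s, if anything falls off the work surface, if the arm or the gripper's body presses on something with over 40 N, if the wrist force passes 120 N, or if a joint passes its speed limit or range.

ROBOT

A 6-joint arm with a two-finger parallel gripper is mounted at the origin on the work surface. World frame = base frame: x ahead of the robot, y to its left, z up, the work surface at z = 0. Lengths are in m, angles in rad, forces in N, time in s.
With the tool pointing down it reaches from about 0.3 to 0.875 m from the base axis. Payload 6.4 kg.
Tool frame: the origin (TCP) lies on the centre line of the jaws, within the pads' length; the fingertips stand 14 mm ahead of it and the grasp point (between the pads) lies 5 mm behind it; z points along the fingers, y is the direction in which the jaws open and shut (so a half turn about z gives the same grasp; the last joint's range is limited). The gripper opens to 85 mm and grips with 20 to 120 N. Pads are 22 mm wide; open, the fingers measure 114 mm over their backs; the gripper's body (76 mm by 85 mm) begins 54 mm behind the grasp point. The pads swing forward as they close: fully open they stand 13 mm farther back than shut.
Start: joints at [-1.347, 0.181, 1.607, -0, 1.354, -0.206], TCP at [0.24, -0.523, 0.245] pointing down, gripper open.
Joint ranges: [-2.99, 2.99], [-0.89, 2.07], [0.3, 2.58], [-1.14, 4.28], [0, 2.63], [-3.12, 3.12]. Speed limits (rad/s): [2.57, 2.57, 3.01, 3.14, 3.14, 3.14].

INTERFACE

Orientations are given as a unit quaternion [w, x, y, z].
In Python, from bench import * gives the robot as it stands.
- The arm moves only by the tool servo_tool, never from a script. Its argument "plan" is a list that holds one entry, the list of rows, each a list of 5 numbers: the shift along the world's x, y, z in m, then the turn about the world's z in rad, then the gripper command: -1 is shut, 1 is fully open, values between are in proportion. In form: [[[tx, ty, tz, roll, claw], ...]]. A call has 1 to 8 rows; each row shifts and turns the commanded pose from where the row before left it; what a row does not reach is not made up. A row lasts 1/10 s, in which the tool goes at most 50 mm and 8.59 degrees, less where a joint would pass 70% of its speed; a pose out of reach is approached as far as the arm can. A call with a gripper value outside its range is refused whole. The fingers move at their own pace and stop on an object; the grip force is fixed at half the most. Time passes only in rows, so rows that do not move let the fingers close. It gives the time, the measured TCP pose, the force and the opening at its end, in the units of the state.
- get_obs(): the state, without advancing time (a new reading comes with each control period).
- camera(name): name is "scene" or "side" or "wrist"; returns a dict with "img" (420x560x3 uint8, blue, green, red), "camera_matrix" (3x3 intrinsics, pixels), "rvec" (rotation vector, rad) and "tvec" (3), from world to camera coordinates, as OpenCV has them. Camera axes: x right, y down, z forward; pixel columns grow to the right and rows downward; lengths in m; the calibration is good to about 2 mm. A picture is of the moment at which its call begins. There is no depth.
- hand_in(): hands the job in, once; it reports no verdict.
Trained networks look in a picture, given as the dict that the camera call returned (one of the last four; its "shot" number tells which), for a name from the list of things; names that differ only in an ending like _2 or _b are one class to them, and where a whole thing is asked for, a point or a joint stands for the part that bears it (a point fixed in the world has none). Each returns a list of dicts, best first, with "conf" (0 to 1); they miss things now and then, are a little off and sometimes report something else, mostly with a low value. They report only what shows in the picture. A call takes as long as a camera call.
- trace(picture, thing): "mask" (420x560 bool, what is visible of it) and "rect" ([left, top, right, bottom] as shares, 0 to 1, of the picture: columns of its width, rows of its height, round what is visible of it).
- pinpoint(picture, thing): "centre" ([row, column] as shares, 0 to 1, of the picture: columns of its width, rows of its height: a listed point, or the origin of a listed thing).
The state is a dict: "time_s": time; "q": joint angles; "dq": joint speeds; "joint_efforts": joint torques, N m; "eef_pos": TCP position; "eef_rot": TCP orientation; "wrist_force": force on the tool from outside, world axes, zero at the start; "torque": the same for the moment, N m; "opening": opening from 0.0 (shut) to 1.0 (fully open).
Only numpy, scipy, OpenCV 4.12 (cv2) and the standard library are available. Lean on these libraries where they do the work, as an engineer would, in place of code of your own. Each camera call takes 0.05 s, during which the arm holds its last target.

## Working session

There is one attempt and no reset: what is moved stays moved. The work goes in short steps, Python scripts to look and compute and a tool call to move; the robot and the scene stay as the last step left them, time stands still between calls to the robot, and variables do not carry over. Pictures are saved under pics/ and viewed, and the job is handed in when it is done.

Besides the shell and the picture viewer there is one more tool, called after ">>>" in YAML: its name, and indented under it one key for each argument. servo_tool: Moves the arm, as the interface text tells. Its arguments: {"type":"object","properties":{"plan":{"type":"array"}},"required":["plan"]}

```bash
mkdir -p pics; ls
cat > h.py <<'E'
from bench import *
import numpy as np, cv2
def snap(n,tag):
    p=camera(n); cv2.imwrite(f'pics/{tag}.png',p['img']); return p
def ray(p,rc):
    h,w=p['img'].shape[:2]; r,c=rc
    R=cv2.Rodrigues(np.array(p['rvec'],float))[0]; t=np.array(p['tvec'],float).ravel()
    u=cv2.undistortPoints(np.array([[[c*w,r*h]]],float),np.array(p['camera_matrix'],float),None).ravel()
    d=R.T@np.array([u[0],u[1],1]); o=-R.T@t; return o,d/np.linalg.norm(d)
def onz(p,rc,z):
    o,d=ray(p,rc); return o+d*(z-o[2])/d[2]
def tri(rays):
    A=np.zeros((3,3));b=np.zeros(3)
    for o,d in rays:
        P=np.eye(3)-np.outer(d,d);A+=P;b+=P@o
    x=np.linalg.solve(A,b); return x,[float(np.linalg.norm((np.eye(3)-np.outer(d,d))@(x-o))) for o,d in rays]
def proj(p,X):
    return cv2.projectPoints(np.array(X,float).reshape(-1,3),np.array(p['rvec'],float),np.array(p['tvec'],float),np.array(p['camera_matrix'],float),None)[0].reshape(-1,2)
E
python3 - <<'E'
from h import *
np.set_printoptions(precision=4,suppress=True)
print(get_obs())
P={n:snap(n,n+'0') for n in ('scene','side','wrist')}
for th in ('bay','red_tray','red_tray_pull','red_tray_front','red_tray_rear','blue_tray'):
    rs=[]
    for n,p in P.items():
        d=pinpoint(p,th)
        if d:
            print(th,n,[(round(x['conf'],2),np.array(x['centre'])*[420,560]) for x in d[:2]])
            if d[0]['conf']>.4: rs.append(ray(p,d[0]['centre']))
            z={'bay':0,'red_tray_pull':.075}.get(th,0); print('   onz',onz(p,d[0]['centre'],z))
    if len(rs)>1: print('   tri',tri(rs))
E
```

```text
pics
{'time_s': 0.0, 'q': array([-1.3473,  0.1815,  1.608 ,  0.    ,  1.3538, -0.2063]), 'dq': array([-0.    , -0.0007, -0.0004,  0.0007,  0.0011,  0.0009]), 'joint_efforts': array([  0.002 , -44.4864, -35.1336,  -0.0002,   0.009 ,   0.    ]), 'eef_pos': array([ 0.2395, -0.5222,  0.2444]), 'eef_rot': array([-0.0009,  0.977 ,  0.2132,  0.    ]), 'wrist_force': array([-0.0948,  0.0696, -0.3293]), 'torque': array([-0.0151,  0.0362, -0.0386]), 'opening': 1.000178688761123}
bay scene [(0.96, array([257.418, 296.688]))]
   onz [ 0.5395 -0.0128  0.    ]
bay side [(0.7, array([217.602, 263.592]))]
   onz [ 0.544  -0.0122  0.    ]
   tri (array([ 0.5425, -0.015 ,  0.003 ]), [0.0002507375751591413, 0.0002507375751591908])
red_tray scene [(0.74, array([315.  , 260.12]))]
   onz [ 0.6176 -0.1195  0.    ]
red_tray side [(0.82, array([240.408, 346.584]))]
   onz [ 0.6242 -0.1123  0.    ]
   tri (array([ 0.6204, -0.1196,  0.0054]), [0.002050596207228881, 0.002050596207228813])
red_tray_pull scene [(0.63, array([261.114, 301.   ]))]
   onz [ 0.6186 -0.0588  0.075 ]
red_tray_pull side [(0.64, array([178.5  , 330.624]))]
   onz [ 0.625  -0.0619  0.075 ]
   tri (array([ 0.623 , -0.0629,  0.0782]), [0.0017949496828634562, 0.001794949682863485])
red_tray_front scene [(0.97, array([294.  , 309.12])), (0.6, array([333.69, 208.32]))]
   onz [ 0.6159 -0.0382 -0.    ]
red_tray_front side [(0.56, array([212.604, 319.312]))]
   onz [ 0.6226 -0.042   0.    ]
   tri (array([ 0.6204, -0.0429,  0.0038]), [0.0021814982144801555, 0.0021814982144802387])
red_tray_rear scene [(0.73, array([333.018, 207.088])), (0.34, array([314.496, 259.616]))]
   onz [ 0.6121 -0.1955  0.    ]
blue_tray scene [(0.72, array([252.504, 212.296]))]
   onz [ 0.4663 -0.1275 -0.    ]
blue_tray side [(0.38, array([177.618, 331.688]))]
   onz [0.687  0.0243 0.    ]
```

View pics/scene0.png

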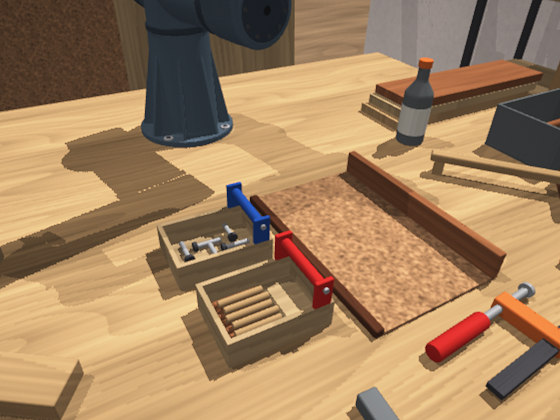

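View pics/side0.png

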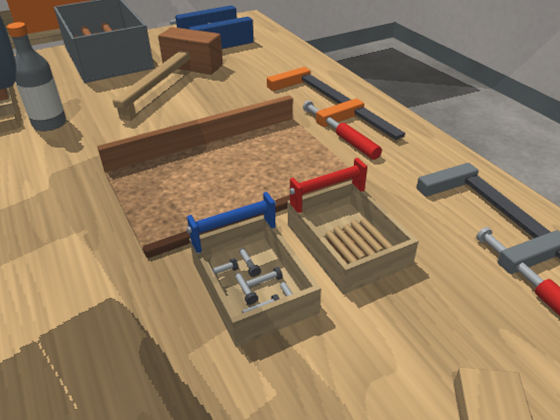

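View pics/wrist0.png

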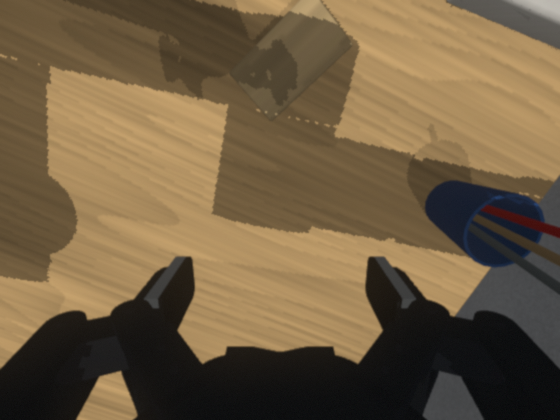

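The scene picture shows the red tray (pull at about (303,262)) to the robot's far side of the blue one, the lip running (253,200)–(378,332). I'll zoom for corners.

Run:
```python
import cv2
a=cv2.imread('pics/scene0.png');cv2.imwrite('pics/z1.png',cv2.resize(a[170:370,140:400],None,fx=3,fy=3,interpolation=cv2.INTER_CUBIC))
a=cv2.imread('pics/side0.png');cv2.imwrite('pics/z2.png',cv2.resize(a[90:290,160:420],None,fx=3,fy=3,interpolation=cv2.INTER_CUBIC))
```

```text
(no output)
```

View pics/z1.png

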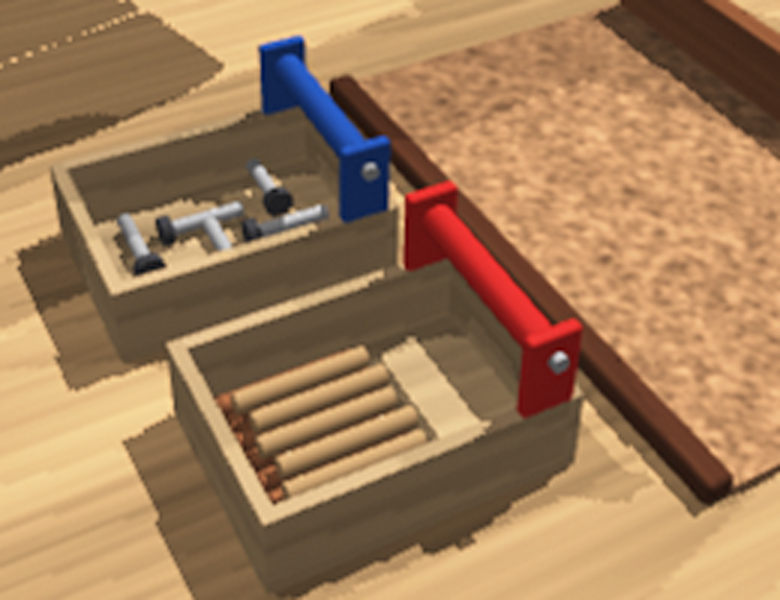

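View pics/z2.png

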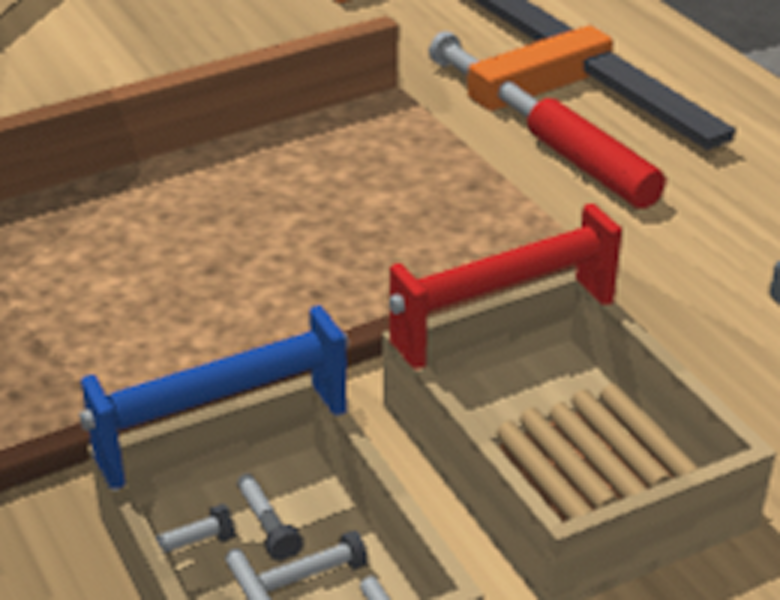

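```bash
cat > fit.py <<'E'
from h import *
from scipy.optimize import least_squares
P={}
def z1(u,v): return (140+u/3-.33,170+v/3-.33)
def z2(u,v): return (160+u/3-.33,90+v/3-.33)
def fit(corr,P,x0,verbose=True):
    # x0: x,y,z,yaw ; z free small
    def W(s,b):
        c,n=np.cos(s[3]),np.sin(s[3]); b=np.array(b)/1000
        return np.c_[s[0]+c*b[:,0]-n*b[:,1], s[1]+n*b[:,0]+c*b[:,1], b[:,2]+s[2]]
    def f(s):
        r=[]
        for n,l in corr.items():
            r.append((proj(P[n],W(s,[b for b,_ in l]))-np.array([q for _,q in l])).ravel())
        r.append([s[2]*300]); return np.concatenate(r)
    r=least_squares(f,x0,loss='soft_l1'); 
    if verbose: print(np.round(r.x,4),'yaw deg',np.degrees(r.x[3]).round(2)); print(r.fun.round(1))
    return r.x
E
python3 - <<'E'
from fit import *
P={n:camera(n) for n in('scene','side')}
red={'scene':[((-75,55,45),z1(170,343)),((-75,-55,45),z1(267,522)),((-75,-55,0),z1(273,590)),((75,-55,45),z1(580,402)),((57,-53,75),z1(558,362))],
'side':[((-75,-55,45),z2(770,452)),((-75,55,45),z2(560,540)),((75,55,45),z2(387,340)),((57,53,75),z2(397,303)),((-75,-55,0),z2(765,512))]}
r=fit(red,P,[.62,-.12,0,1.57])
bay={'scene':[((0,-180,0),z1(700,513)),((3,180,14),z1(332,80)),((16,-180,14),z1(730,480)),((226,-180,50),(497,258))],
'side':[((0,180,0),(149,253)),((226,-180,50),z2(385,28)),((226,-180,6),z2(397,92))]}
b=fit(bay,P,[.54,-.013,0,1.57])
blue={'scene':[((-75,55,45),z1(53,168)),((-75,-55,45),z1(113,292)),((-75,-55,0),z1(122,360)),((75,-55,45),z1(398,212)),((57,-53,75),z1(370,172))],
'side':[((57,53,75),z2(87,420))]}
l=fit(blue,P,[.47,-.12,0,1.57])
c,n=np.cos(b[3]),np.sin(b[3])
for nm,t in(('red',r),('blue',l)):
    for k in(75,-75):
        p=t[:2]+k/1000*np.array([np.cos(t[3]),np.sin(t[3])])-b[:2]; print(nm,k,'in bay',c*p[0]+n*p[1],-n*p[0]+c*p[1])
print('pull',r[:2]+.057*np.array([np.cos(r[3]),np.sin(r[3])]))
E
```

```text
[ 0.6211 -0.1154 -0.0022  1.5596] yaw deg 89.36
[-0.6  1.7 -0.   2.7 -0.6  3.2  1.9 -1.5 -1.1 -0.9  0.6 -0.5 -1.8 -0.5
 -2.6 -2.4  1.6 -0.6 -3.3  4.1 -0.7]
[ 0.5433 -0.0097 -0.0035  1.5833] yaw deg 90.71
[-0.3  0.3 -0.7  0.3  0.8 -0.3  1.2 -0.1 -3.8  7.8  3.9 -0.3 -0.3 -0.8
 -1.1]
[ 0.4672 -0.122  -0.0045  1.5194] yaw deg 87.06
[ 0.4 -1.  -0.2  1.   0.1  0.9  0.4 -0.5 -1.4 -0.4 -0.1 -0.3 -1.3]
red 75 in bay -0.031663326893981464 -0.07831274907759608
red -75 in bay -0.18162116991943367 -0.07475672388732604
blue 75 in bay -0.03648510247967362 0.07270472126357184
blue -75 in bay -0.18617943267039394 0.08227590242117197
pull [ 0.6217532  -0.05842648]
```

>>> servo_tool:
  plan:
    - [[0.024, 0.029, 0, -0.027, 1], [0.024, 0.029, 0, -0.027, 1], [0.024, 0.029, 0, -0.027, 1], [0.024, 0.029, 0, -0.027, 1], [0.024, 0.029, 0, -0.027, 1], [0.024, 0.029, 0, -0.027, 1], [0.024, 0.029, 0, -0.027, 1], [0.024, 0.029, 0, -0.027, 1]]

```text
time_s: 1.95
eef_pos: [0.4324, -0.2895, 0.2455]
eef_rot: [0.0, 0.994, 0.106, 0.0]
wrist_force: [0.4, -0.5, -0.3]
opening: 1.002
```

>>> servo_tool:
  plan:
    - [[0.024, 0.029, 0, -0.027, 1], [0.024, 0.029, 0, -0.027, 1], [0.024, 0.029, 0, -0.027, 1], [0.024, 0.029, 0, -0.027, 1], [0.024, 0.029, 0, -0.027, 1], [0.024, 0.029, 0, -0.027, 1], [0.024, 0.027, 0, -0.027, 1], [0, 0, 0, 0, 1]]

```text
time_s: 2.75
eef_pos: [0.6016, -0.0863, 0.2452]
eef_rot: [-0.001, 1.0, 0.014, 0.001]
wrist_force: [0.4, -0.2, 0.5]
opening: 1.002
```

Run:
```python
from h import *
np.set_printoptions(precision=4,suppress=True)
o=get_obs();print(o['time_s'],o['eef_pos'],o['eef_rot'],o['q'])
p=snap('wrist','wrist1')
for t,z in(('red_tray_pull',.075),('bay',0),('red_tray',0),('blue_tray',0)):
    print(t,[(round(d['conf'],2),np.array(d['centre'])*[420,560],onz(p,d['centre'],z)) for d in pinpoint(p,t)[:2]])
```

```text
2.75 [ 0.6016 -0.0863  0.2452] [-0.0005  0.9999  0.0142  0.0005] [-0.3383  0.2521  1.5221  0.0014  1.3668  1.2039]
red_tray_pull [(0.78, array([174.51 , 254.184]), array([ 0.6183, -0.0599,  0.075 ]))]
bay [(0.96, array([217.98 , 222.208]), array([ 0.5432, -0.0106,  0.    ]))]
red_tray [(0.72, array([160.188, 297.976]), array([ 0.6239, -0.1095,  0.    ]))]
blue_tray [(0.58, array([267.582, 304.192]), array([ 0.4715, -0.1253,  0.    ]))]
```

View pics/wrist1.png

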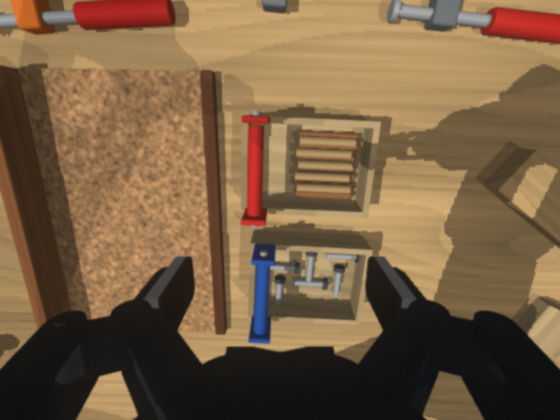

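The wrist view clearly shows the lip (215,70)–(227,333), red grip (257,123)–(254,210). Measure angles from those.

Run:
```python
from h import *
np.set_printoptions(precision=4,suppress=True)
p=camera('wrist')
def q(u,v,z): return onz(p,(v/420,u/560),z)
for nm,a,b in (('lip near top',q(214,71,.012),q(227,333,.012)),('lip far top',q(202,72,.014),q(215,333,.014)),('grip',q(257.5,123,.083),q(254,210,.083)),
 ('rear rim red',q(381,120,.045),q(368,214,.045)),('rear rim blue',q(370,249,.045),q(362,322,.045)),('fence',q(5,68,.05),q(48,333,.05))):
    d=a-b; print(nm,a,b,'len',np.linalg.norm(d).round(4),'dir deg',np.degrees(np.arctan2(d[1],d[0])).round(2))
```

```text
lip near top [ 0.7214 -0.0139  0.012 ] [ 0.3636 -0.0184  0.012 ] len 0.3578 dir deg 0.71
lip far top [ 0.7198 -0.0008  0.014 ] [ 0.3649 -0.001   0.014 ] len 0.3549 dir deg 0.04
grip [ 0.6672 -0.0685  0.083 ] [ 0.5796 -0.0649  0.083 ] len 0.0877 dir deg -2.32
rear rim red [ 0.6726 -0.1991  0.045 ] [ 0.5655 -0.1968  0.045 ] len 0.1071 dir deg -1.18
rear rim blue [ 0.5203 -0.2043  0.045 ] [ 0.4136 -0.2056  0.045 ] len 0.1067 dir deg 0.71
fence [0.7142 0.1897 0.05  ] [0.3906 0.2127 0.05  ] len 0.3245 dir deg -4.06
```

>>> servo_tool:
  plan:
    - [[0.01, 0.012, -0.02, -0.025, 1], [0.01, 0.011, -0.03, -0.025, 1], [0, 0, -0.03, 0, 1], [0, 0, -0.03, 0, 1], [0, 0, -0.03, 0, 1], [0, 0, -0.02, 0, 1], [0, 0, -0.015, 0, 1], [0, 0, 0, 0, 1]]

```text
time_s: 3.85
eef_pos: [0.6178, -0.0671, 0.0681]
eef_rot: [-0.001, 1.0, -0.013, -0.002]
wrist_force: [-0.7, 0.5, -0.2]
opening: 0.998
```

Run:
```python
from h import *
np.set_printoptions(precision=4,suppress=True)
o=get_obs();print(o['time_s'],o['eef_pos'],o['eef_rot'],o['wrist_force'])
p=snap('scene','scene2');q=snap('side','side2')
a=np.hstack([p['img'][150:360,150:400],q['img'][90:300,230:480]]);cv2.imwrite('pics/c2.png',cv2.resize(a,None,fx=1.6,fy=1.6))
```

```text
3.85 [ 0.6178 -0.0671  0.0681] [-0.0005  0.9999 -0.0132 -0.002 ] [-0.698   0.5269 -0.1718]
```

View pics/c2.png

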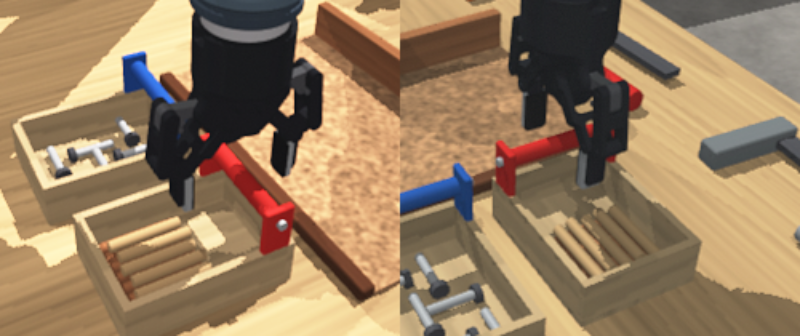

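The fingers straddle the red pull fore and aft. Closing.

>>> servo_tool:
  plan:
    - [[0.003, 0.003, 0.001, 0, -1], [0, 0, 0, 0, -1], [0, 0, 0, 0, -1], [0, 0, 0, 0, -1], [0, 0, 0, 0, -1], [0, 0, 0, 0, -1], [0, 0, 0, 0, -1], [0, 0, 0, 0, -1]]

```text
time_s: 4.75
eef_pos: [0.6228, -0.0633, 0.0717]
eef_rot: [-0.0, 1.0, -0.013, 0.0]
wrist_force: [-1.6, 4.1, 4.9]
opening: 0.163
```

>>> servo_tool:
  plan:
    - [[0, -0.004, 0.007, 0, -1], [0, -0.005, 0.0075, 0, -1], [0, -0.005, 0.0075, 0, -1], [0, 0, 0, 0, -1], [0, 0, 0, 0, -1]]

```text
time_s: 5.25
eef_pos: [0.6225, -0.0784, 0.0932]
eef_rot: [0.0, 1.0, -0.013, -0.0]
wrist_force: [-0.2, -0.5, -6.1]
opening: 0.165
```

Run:
```python
from h import *
np.set_printoptions(precision=4,suppress=True)
o=get_obs();print(o['time_s'],o['eef_pos'],o['eef_rot'],o['wrist_force'],o['opening'])
p=snap('scene','scene3');q=snap('side','side3')
a=np.hstack([p['img'][150:360,150:400],q['img'][90:300,230:480]]);cv2.imwrite('pics/c3.png',cv2.resize(a,None,fx=1.6,fy=1.6))
```

```text
5.25 [ 0.6225 -0.0784  0.0932] [ 0.0002  0.9999 -0.0131 -0.    ] [-0.1953 -0.4587 -6.1122] 0.16535838159566066
```

View pics/c3.png

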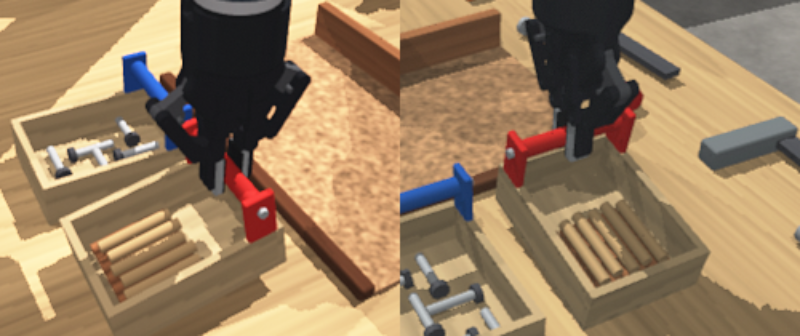

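>>> servo_tool:
  plan:
    - [[0, 0.006, 0, 0, -1], [0, 0.01, 0, 0.005, -1], [0, 0.01, 0, 0.005, -1], [0, 0.01, 0, 0.005, -1], [0, 0.01, 0, 0.005, -1], [0, 0.01, 0, 0.005, -1], [0, 0.01, 0, 0.005, -1], [0, 0.005, 0, 0, -1]]

```text
time_s: 6.15
eef_pos: [0.6226, -0.0054, 0.0933]
eef_rot: [-0.0, 1.0, 0.003, 0.0]
wrist_force: [-0.5, -1.5, -4.8]
opening: 0.166
```

>>> servo_tool:
  plan:
    - [[0, 0, 0, 0, -1], [0, 0, 0, 0, -1]]

```text
time_s: 6.35
eef_pos: [0.6229, -0.0061, 0.0937]
eef_rot: [-0.0, 1.0, 0.003, 0.0]
wrist_force: [0.6, 3.5, -2.9]
opening: 0.167
```

Run:
```python
from h import *
np.set_printoptions(precision=4,suppress=True)
o=get_obs();print(o['time_s'],o['eef_pos'],o['eef_rot'],o['wrist_force'],o['opening'])
p=snap('scene','scene4');q=snap('side','side4')
a=np.hstack([p['img'][150:360,150:400],q['img'][90:300,230:480]]);cv2.imwrite('pics/c4.png',cv2.resize(a,None,fx=1.6,fy=1.6))
for n,P in(('scene',p),('side',q)):
  for t in('red_tray_rear','red_tray_front','bay'):
    print(n,t,[(round(d['conf'],2),onz(P,d['centre'],0 if t!='red_tray_front' else .025)) for d in pinpoint(P,t)[:1]])
```

```text
6.35 [ 0.6229 -0.0061  0.0937] [-0.0004  1.      0.0025  0.0003] [ 0.6489  3.538  -2.9305] 0.1665413323383996
scene red_tray_rear [(0.59, array([ 0.6236, -0.1247, -0.    ]))]
scene red_tray_front [(0.72, array([0.6201, 0.0287, 0.025 ]))]
scene bay []
side red_tray_rear [(0.58, array([ 0.6192, -0.1295, -0.    ]))]
side red_tray_front [(0.72, array([0.6269, 0.023 , 0.025 ]))]
side bay [(0.71, array([ 0.5406, -0.0168,  0.    ]))]
```

View pics/c4.png

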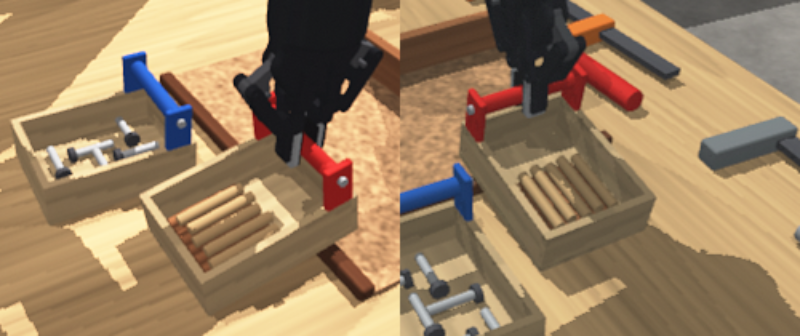

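>>> servo_tool:
  plan:
    - [[0, 0.002, -0.003, 0, -1], [0, 0.002, -0.003, 0, -1], [0, 0.0015, -0.0015, 0, -1], [0, 0, 0, 0, -1], [0, 0, 0, 0, -1]]

```text
time_s: 7.25
eef_pos: [0.6229, -0.0024, 0.0868]
eef_rot: [0.001, 1.0, 0.002, 0.0]
wrist_force: [-3.3, -2.5, 5.6]
opening: 0.163
```

>>> servo_tool:
  plan:
    - [[0, 0, 0.0005, 0, 0], [0, 0, 0, 0, 0.6], [0, 0, 0, 0, 1], [0, 0, 0, 0, 1], [0, 0, 0, 0, 1], [0, 0, 0, 0, 1]]

```text
time_s: 7.85
eef_pos: [0.6226, -0.0012, 0.0862]
eef_rot: [-0.0, 1.0, 0.002, -0.0]
wrist_force: [0.0, -0.1, -0.8]
opening: 1.0
```

>>> servo_tool:
  plan:
    - [[0, 0, 0.02, 0, 1], [0, 0, 0.03, 0, 1], [0, 0, 0.04, 0, 1], [0, 0, 0.04, 0, 1], [0, -0.04, 0.02, 0.13, 0.2], [0, -0.04, 0, 0.14, 0], [0, 0, 0, 0, 0], [0, 0, 0, 0, 0]]

```text
time_s: 8.65
eef_pos: [0.6223, -0.0819, 0.236]
eef_rot: [-0.0, 0.991, 0.135, -0.0]
wrist_force: [-0.2, 0.7, -0.5]
opening: 0.502
```

Run:
```python
from h import *
np.set_printoptions(precision=4,suppress=True)
o=get_obs();print(o['time_s'],o['eef_pos'],o['eef_rot'],o['q'],o['opening'])
p=snap('scene','scene5');q=snap('side','side5');w=snap('wrist','wrist5')
a=np.hstack([p['img'][150:360,150:400],q['img'][90:300,230:480]]);cv2.imwrite('pics/c5.png',cv2.resize(a,None,fx=1.6,fy=1.6))
for n,P in(('scene',p),('side',q),('wrist',w)):
  for t in('red_tray_rear','red_tray_front','red_tray_pull','bay'):
    print(n,t,[(round(d['conf'],2),onz(P,d['centre'],{'red_tray_front':.0165,'red_tray_pull':.089}.get(t,0))) for d in pinpoint(P,t)[:1]])
```

```text
8.65 [ 0.6223 -0.0819  0.236 ] [-0.0003  0.9908  0.1352 -0.0002] [-0.3199  0.3041  1.476   0.0004  1.362   0.9795] 0.501927829583055
scene red_tray_rear [(0.63, array([ 0.6196, -0.1247,  0.    ]))]
scene red_tray_front [(0.55, array([0.619 , 0.0267, 0.0165]))]
scene red_tray_pull [(0.62, array([ 0.6229, -0.0047,  0.089 ]))]
scene bay []
side red_tray_rear [(0.93, array([ 0.6216, -0.1266,  0.    ]))]
side red_tray_front [(0.64, array([0.6243, 0.0232, 0.0165]))]
side red_tray_pull [(0.85, array([0.6299, 0.0033, 0.089 ]))]
side bay [(0.97, array([ 0.5407, -0.014 , -0.    ]))]
wrist red_tray_rear [(0.98, array([ 0.6226, -0.1245,  0.    ]))]
wrist red_tray_front [(0.44, array([ 0.624 , -0.1222,  0.0165]))]
wrist red_tray_pull [(0.64, array([ 0.6202, -0.0013,  0.089 ]))]
wrist bay [(0.66, array([ 0.5461, -0.008 ,  0.    ]))]
```

View pics/c5.png

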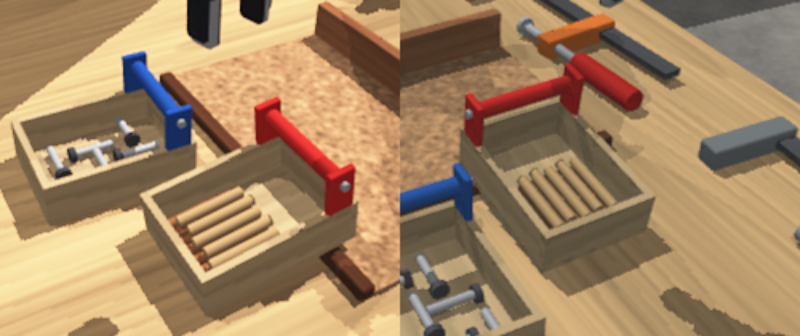

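View pics/wrist5.png

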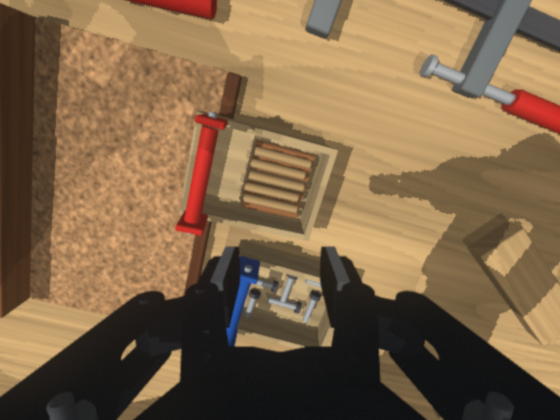

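Resting on the lip, rear on bench (rear edge y≈-0.1255). Now turn the gripper and get behind the rear wall.

>>> servo_tool:
  plan:
    - [[0, -0.03, 0, 0.145, 0], [0, -0.03, 0, 0.145, 0], [0, -0.03, 0, 0.145, 0], [0, -0.006, 0, 0.145, 0], [0, 0, 0, 0.145, 0], [0, 0, 0, 0.145, 0], [0, 0, 0, 0.145, 0], [0, 0, 0, 0.145, 0]]

```text
time_s: 10.2
eef_pos: [0.6226, -0.1774, 0.2363]
eef_rot: [-0.0, 0.752, 0.66, 0.0]
wrist_force: [-0.7, 0.4, 0.8]
opening: 0.501
```

>>> servo_tool:
  plan:
    - [[0, 0, -0.03, 0.14, 0], [0, 0, -0.04, 0, 0], [0, 0, -0.04, 0, 0], [0, 0, -0.04, 0, 0], [0, 0, 0, 0, 0]]

```text
time_s: 10.7
eef_pos: [0.6181, -0.1752, 0.0796]
eef_rot: [-0.006, 0.706, 0.708, -0.002]
wrist_force: [-1.1, 1.4, 0.1]
opening: 0.499
```

Run:
```python
from h import *
np.set_printoptions(precision=4,suppress=True)
o=get_obs();print(o['time_s'],o['eef_pos'],o['eef_rot'],o['q'],o['opening'])
p=snap('scene','scene6');q=snap('side','side6')
a=np.hstack([p['img'][150:360,150:400],q['img'][90:300,230:480]]);cv2.imwrite('pics/c6.png',cv2.resize(a,None,fx=1.6,fy=1.6))
```

```text
10.7 [ 0.6181 -0.1752  0.0796] [-0.0058  0.7058  0.7084 -0.002 ] [-0.4606  0.5154  1.5276 -0.      1.1108 -0.4643] 0.49876621334024984
```

View pics/c6.png

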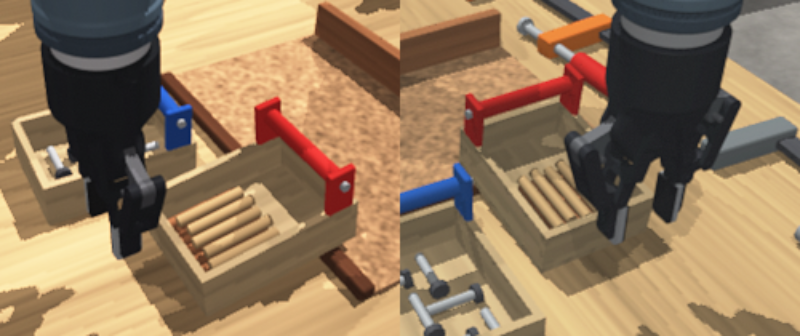

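>>> servo_tool:
  plan:
    - [[0.003, 0, -0.025, 0, 0], [0, 0, -0.02, 0, 0], [0, 0, 0, 0, 0], [0, 0.012, 0, 0, 0], [0, 0.01, 0, 0, 0], [0, 0.006, 0, 0, 0], [0, 0.006, 0, 0, 0], [0, 0.006, 0, 0, 0]]

```text
time_s: 11.6
eef_pos: [0.6263, -0.1377, 0.0424]
eef_rot: [0.002, 0.705, 0.709, -0.0]
wrist_force: [-0.3, -6.4, 2.1]
opening: 0.498
```

>>> servo_tool:
  plan:
    - [[0, 0.008, 0, 0, 0], [0, 0.008, 0, 0, 0], [0, 0.008, 0, 0, 0], [0, 0.008, 0, 0, 0], [0, 0.008, 0, 0, 0], [0, 0, 0, 0, 0]]

```text
time_s: 12.2
eef_pos: [0.6267, -0.098, 0.0426]
eef_rot: [0.002, 0.706, 0.709, -0.0]
wrist_force: [0.1, -4.0, 1.5]
opening: 0.501
```

```bash
cat > look.py <<'E'
import sys
from h import *
np.set_printoptions(precision=4,suppress=True)
k=sys.argv[1]
o=get_obs();print(o['time_s'],o['eef_pos'],o['eef_rot'],o['wrist_force'],o['opening'])
p=snap('scene','scene'+k);q=snap('side','side'+k)
a=np.hstack([p['img'][150:360,150:400],q['img'][90:300,230:480]]);cv2.imwrite('pics/c%s.png'%k,cv2.resize(a,None,fx=1.6,fy=1.6))
E
python3 look.py 7
```

```text
12.2 [ 0.6267 -0.098   0.0426] [ 0.0018  0.7055  0.7087 -0.    ] [ 0.1021 -3.9607  1.4793] 0.5007803126290903
```

View pics/c7.png

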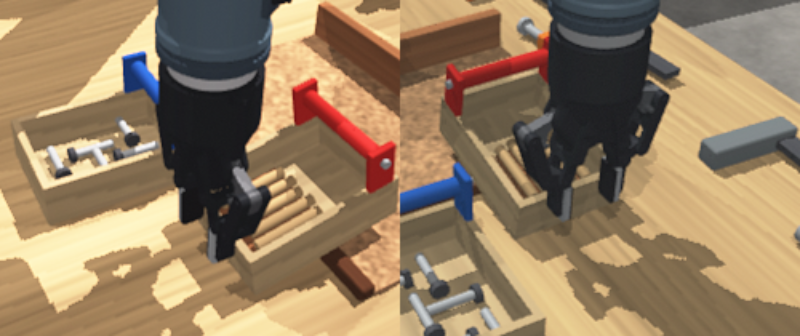

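>>> servo_tool:
  plan:
    - [[0, 0.009, -0.002, 0, 0], [0, 0.009, -0.002, 0, 0], [0, 0.009, 0, 0, 0], [0, 0.009, 0, 0, 0], [0, 0.009, 0, 0, 0], [0, 0, 0, 0, 0]]

```text
time_s: 12.9
eef_pos: [0.6272, -0.0534, 0.0395]
eef_rot: [0.002, 0.706, 0.708, 0.001]
wrist_force: [-0.4, 0.6, -0.4]
opening: 0.5
```

```bash
python3 look.py 8
```

```text
12.9 [ 0.6272 -0.0534  0.0395] [0.0017 0.7062 0.708  0.0009] [-0.381   0.6082 -0.4258] 0.5002623268721756
```

View pics/c8.png

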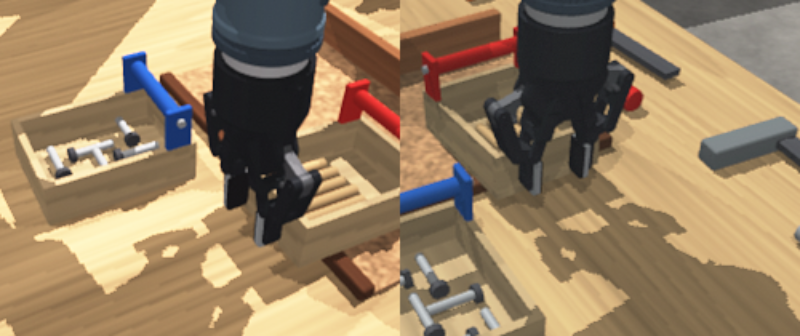

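>>> servo_tool:
  plan:
    - [[0, 0.009, 0, 0, 0], [0, 0.009, 0, 0, 0], [0, 0.009, 0, 0, 0], [0, 0.009, 0, 0, 0], [0, 0.009, 0, 0, 0], [0, 0.009, 0, 0, 0], [0, 0.009, 0, 0, 0], [0, 0, 0, 0, 0]]

```text
time_s: 13.8
eef_pos: [0.6256, 0.0126, 0.0374]
eef_rot: [-0.0, 0.705, 0.709, 0.0]
wrist_force: [0.0, 0.9, 0.4]
opening: 0.5
```

```bash
python3 look.py 9
```

```text
13.8 [0.6256 0.0126 0.0374] [-0.0003  0.7053  0.709   0.0003] [0.0319 0.8962 0.4321] 0.5001607837163714
```

View pics/scene9.png

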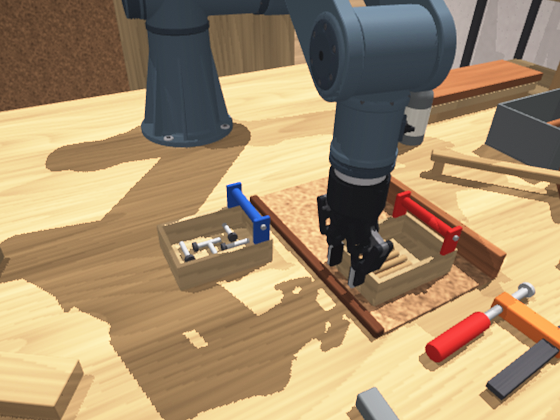

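View pics/side9.png

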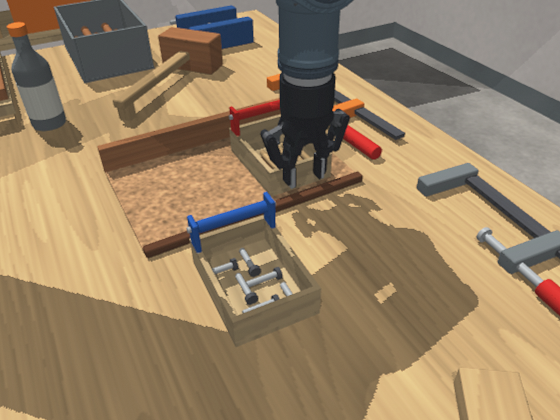

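The tray appears fully behind the lip. Backing off and rising for a clear look.

>>> servo_tool:
  plan:
    - [[0, -0.015, 0, 0, 0], [0, -0.03, 0, 0, 0], [0, -0.03, 0.02, 0, 0], [0, -0.03, 0.05, 0, 0], [0, 0, 0.05, 0, 0], [0, 0, 0.05, 0, 0], [0, 0, 0.05, 0, 0], [0, 0, 0, 0, 0]]

```text
time_s: 14.7
eef_pos: [0.6296, -0.0928, 0.2602]
eef_rot: [0.007, 0.706, 0.708, 0.004]
wrist_force: [1.2, 0.6, 1.2]
opening: 0.501
```

```bash
python3 look.py 10
python3 - <<'E'
from h import *
np.set_printoptions(precision=4,suppress=True)
w=snap('wrist','wrist10');p=camera('scene');q=camera('side')
for t,z in (('red_tray_rear',.006),('red_tray_front',.006),('red_tray_pull',.081),('blue_tray',0),('bay',0)):
  rs=[]
  for n,P in(('scene',p),('side',q),('wrist',w)):
    d=pinpoint(P,t)[:1]
    if d:
      print(n,t,round(d[0]['conf'],2),onz(P,d[0]['centre'],z))
      if d[0]['conf']>.5: rs.append(ray(P,d[0]['centre']))
  if len(rs)>1: print('  tri',tri(rs))
E
```

```text
14.7 [ 0.6296 -0.0928  0.2602] [0.0072 0.7061 0.7081 0.0035] [1.1997 0.5754 1.18  ] 0.5014877299699104
scene red_tray_rear 0.86 [0.6273 0.0186 0.006 ]
side red_tray_rear 0.79 [0.6319 0.0277 0.006 ]
wrist red_tray_rear 0.88 [0.6285 0.0205 0.006 ]
  tri (array([0.6284, 0.0196, 0.0097]), [0.0029566840654192683, 0.002544223717363689, 0.0005254161155321691])
scene red_tray_front 0.69 [0.6312 0.1764 0.006 ]
side red_tray_front 0.62 [0.6298 0.1671 0.006 ]
  tri (array([0.632 , 0.1743, 0.0043]), [0.002739805591864106, 0.002739805591864185])
scene red_tray_pull 0.92 [0.6233 0.1576 0.081 ]
side red_tray_pull 0.73 [0.6236 0.1491 0.081 ]
  tri (array([0.6251, 0.1544, 0.0806]), [0.0023891552695058165, 0.0023891552695057892])
scene blue_tray 0.64 [ 0.4669 -0.1199  0.    ]
side blue_tray 0.79 [ 0.4712 -0.1257  0.    ]
wrist blue_tray 0.8 [ 0.4683 -0.1252  0.    ]
  tri (array([ 0.4702, -0.1239,  0.0021]), [0.002945974871464709, 0.002828737624199004, 0.0011273306838640736])
scene bay 0.86 [ 0.5344 -0.0106  0.    ]
side bay 0.77 [ 0.5395 -0.0139  0.    ]
wrist bay 0.85 [ 0.5464 -0.0129  0.    ]
  tri (array([ 0.5416, -0.0135,  0.0018]), [0.003939260226706877, 0.002782818618197509, 0.005168835475178832])
```

View pics/scene10.png

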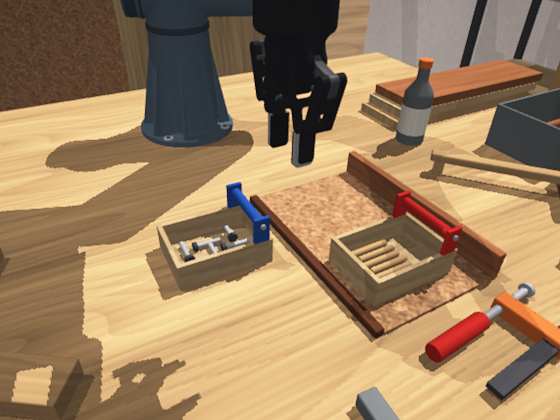

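View pics/wrist10.png

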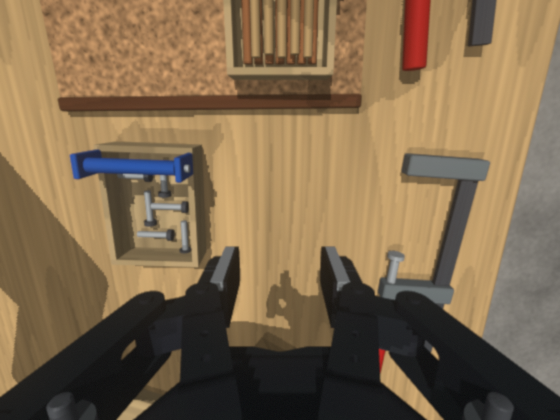

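View pics/side10.png

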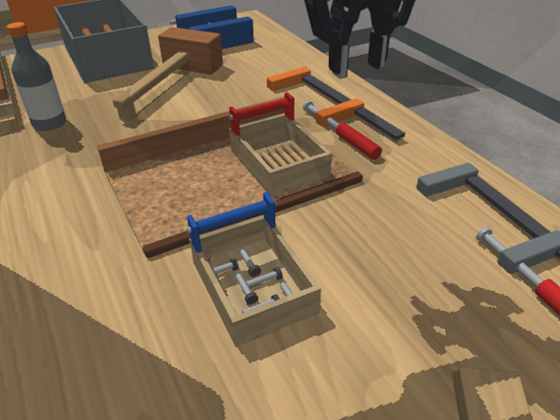

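The tray lies flat and square to the lip. Cork shows between the rear wall (row 78) and the lip (row 97) in the wrist view, and the blue tray hasn't moved.

```bash
python3 -c "
from bench import *
print(hand_in())"
```

```text
the job is handed in; nothing more can be done
None
```

The dowel tray is parked in the bay, and I handed the job in at about 15 s of the 48 s allowed. I pinched the red pull and raised the leading edge about 10°. I then slid the tray forward with its rear edge on the bench, rested the front about 38 mm beyond the lip's near face and let go. Two spread fingertips on the rear wall pushed it the rest of the way in.

- **Red tray:** The last pictures show it flat on the cork and square to the lip. Its rear edge is about 33 mm past the lip's near face, which is about 17 mm behind the lip. The front is clear of the fence.
- **Blue tray:** It is where it started, within measuring error.
- **Robot:** The gripper is clear of everything. No wrist-force reading after a move was above about 7 N.
- **Disagreements:** The cameras' position estimates differ by up to about 9 mm for the red tray and 12 mm along the lip for the bay origin. Both are small enough not to change the result.

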